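Line up the table set by height

ROBOT

A 7-joint arm with a two-finger parallel gripper is mounted at the origin on a cart in front of the work surface, level with it; the furniture and walls round the work are solid. World frame = base frame: x ahead of the robot, y to its left, z up, the work surface at z = 0. Lengths are in m, angles in rad, forces in N, time in s.
With the tool pointing down it reaches from about 0.4 to 0.9 m from the base axis. Payload 5.6 kg.
Tool frame: the origin (TCP) lies on the centre line of the jaws, within the pads' length; the fingertips stand 8 mm ahead of it and the grasp point (between the pads) lies 11 mm behind it; z points along the fingers, y is the line along which they close (so a half turn about z gives the same grasp; the last joint's range is limited). The gripper opens to 92 mm and grips with 3 to 60 N. Pads are 20 mm wide; open, the fingers measure 128 mm over their backs; the gripper's body (75 mm by 189 mm) begins 69 mm behind the grasp point.
Start: joints at [-1.28, 0.468, -0.012, 1.603, 0.006, 1.071, -0.056], TCP at [0.213, 0.614, 0.223] pointing down, gripper open.
Joint ranges: [-2.53, 2.53], [-0.31, 2.02], [-1.57, 1.55], [0.28, 2.44], [-1.29, 4.43], [0.15, 1.84], [-2.92, 2.92]. Speed limits (rad/s): [2.57, 2.57, 3.14, 3.14, 3.14, 3.14, 3.14].

INTERFACE

Orientations are given as a rotation vector (axis times angle).
In Python, from workcell import ctrl, eyes gives the robot as it stands.
- The arm moves only by the shell command python3 -m creep FILE [OPENING] [FORCE], which reads ROWS from the file FILE. ROWS is a JSON list of rows, 1 to 8 of them, each an object with the fields d (a list: dx, dy, dz in fractions of the full range, 1 being 0.8 m), turn_vec (a list: a rotation vector rx, ry, rz in fractions of the full range, 1 being 2 rad); a field left out counts as zero; each row is the pose to reach, as a shift and turn from the pose commanded when the command began, along the tool's axes at that moment; what a row does not reach only later rows make up. A row lasts 1/10 s, in which the tool goes at most 0.05 m and 0.15 rad, less where a joint would pass 70% of its speed; a pose out of reach is approached as far as the arm can. OPENING is the finger opening in m, set as the command begins (- or left out keeps the last). The fingers move at their own pace and stop on an object; FORCE is the grip in N (left out, the last holds). Time passes only in rows, so rows that do not move let the fingers close. It prints the time, the measured TCP pose, the force, the opening and the grip force at its end. A shift or turn number past 1, either way, is cut back to 1. Input that does not fit is refused with a message, and nothing moves.
- ctrl.state(): the state, without advancing time (a new reading comes with each control period).
- eyes.snapshot(name): name is "scene" or "top" or "wrist"; returns a dict with "image" (480x640x3 uint8, red, green, blue), "range_z" (480x640 float32, m along the optical axis (not along the pixel's ray), 0 where there is no reading), "intrinsics" (3x3 intrinsics, pixels), "extrinsics" (4x4, takes a point from world to camera coordinates). Camera axes: x right, y up, looking along -z (the intrinsics and any distortion apply to the point x, -y, -z); pixel columns grow to the right and rows downward; lengths in m; the calibration is good to about 2 mm. A picture is of the moment at which its call begins.
- ctrl.sign_off(): hands the job in; it is judged then, once.
Trained networks look in a picture, given as the dict that the camera call returned (one of the last four; its "shot" number tells which), for a name from the list of things; names that differ only in an ending like _2 or _b are one class to them, and where a whole thing is asked for, a point or a joint stands for the part that bears it (a point fixed in the world has none). Each returns a list of dicts, best first, with "score" (0 to 1); they miss things now and then, are a little off and sometimes report something else, mostly with a low value. They report only what shows in the picture. A call takes as long as a camera call. They do not tell look-alikes from the thing itself.
- eyes.cut_out(label, picture): "region" (480x640 bool, what is visible of it) and "extent" ([left, top, right, bottom] in pixels, round what is visible of it).
The state is a dict: "t": time; "joint_pos": joint angles; "qd": joint speeds; "joint_efforts": joint torques, N m; "position": TCP position; "eef_rot": TCP orientation; "wrist_force": force on the tool from outside, world axes, zero at the start; "moment": the same for the moment, N m; "finger_gap": finger opening in m; "finger_force": force on a finger pad.
Only numpy, scipy, OpenCV 4.12 (cv2) and the standard library are available. Lean on these libraries where they do the work, as an engineer would, in place of code of your own. Each camera call takes 0.05 s, during which the arm holds its last target. There are 200 camera calls.

TASK

Stand the pepper mill, the purple canister, the salt shaker and the egg timer on the caddy's four round cork mats in order of height: the tallest on the mat next to the brass knob, then ever shorter towards the black knob. Each stands upright in the middle of its own mat; do not tip any of them over on the way.

Things in the scene. Friction and masses are not known exactly. Their poses are not given: they have to be found in the camera images.
- pepper_mill: Turned brown wooden pepper mill, 170 mm tall, the tallest of the four; foot 58 mm across. Its round head, 48 mm across, spans 123 to 159 mm above its foot and does not turn; a 12 mm metal knob tops it. Grip the head from above at about 140 mm. Weighs about 0.18 kg. Origin at the centre of its underside, z up.
- canister: Purple rounded-square canister with a wooden lid, 120 mm tall, second tallest; 87 mm wide, too wide to grip round the body. On the lid's centre stands a round wooden knob, 19 mm across, from 103 to 120 mm above the foot: lift it by this knob from above (the lid is fast on the canister; 20 N holds it). Weighs about 0.25 kg. Origin at the centre of its underside, z up.
- salt_shaker: Small glass salt shaker with a grey domed top, 90 mm tall, third tallest; 44 mm across up to 66 mm height, the top 34 mm across. Grip it at about 55 mm. Weighs about 0.1 kg. Origin at the centre of its underside, z up.
- egg_timer: Round wind-up egg timer, turquoise dome on a white base, 58 mm tall, the shortest; 62 mm across at 20 mm height, the dome narrowing above. Grip it from above at 20 to 25 mm height; the dome does not turn. Weighs about 0.09 kg. Origin at the centre of its underside, z up.
- caddy: Fixed flat dark wooden caddy board, 116 x 460 mm, 12 mm thick, that carries the row of four mats along its own y axis, 97 mm from centre to centre. Origin at the centre of its underside on the table; x points away from the robot at yaw 0, y along the row. Its place varies, its yaw within 0.2 rad.
- mat_1: Round cork mat, pale brown, 82 mm across and 2 mm thick, fixed on the caddy, first in the row counted from the caddy's left (+y) end. Origin at the centre of its underside, 12 mm above the table; its top is 14 mm above the table. The four mats look alike.
- mat_2: Round cork mat, pale brown, 82 mm across and 2 mm thick, fixed on the caddy, second in the row counted from the caddy's left (+y) end. Origin at the centre of its underside, 12 mm above the table; its top is 14 mm above the table. The four mats look alike.
- mat_3: Round cork mat, pale brown, 82 mm across and 2 mm thick, fixed on the caddy, third in the row counted from the caddy's left (+y) end. Origin at the centre of its underside, 12 mm above the table; its top is 14 mm above the table. The four mats look alike.
- mat_4: Round cork mat, pale brown, 82 mm across and 2 mm thick, fixed on the caddy, fourth in the row counted from the caddy's left (+y) end. Origin at the centre of its underside, 12 mm above the table; its top is 14 mm above the table. The four mats look alike.
- brass_knob: Shiny yellow brass knob, 24 mm across and 24 mm tall, fixed on one end of the caddy, 66 mm beyond the centre of the outermost mat; a like knob in black is fixed on the other end. Which end is brass varies. Origin at the centre of its underside, 12 mm above the table.
Mind the look-alikes: they are no part of the job. What is shaped like the egg_timer but orange or red is not meant. Leave any white look-alike of the pepper_mill alone.

How it is judged:
By the outcome, as a careful person would: the job done as asked, in the order asked, and still so for the second after the job is handed in, with the robot touching nothing.
It also fails if it takes over 118 s, if anything falls off the work surface, if the arm or the gripper's body presses on something with over 40 N, if the wrist force passes 120 N, or if a joint passes its speed limit or range.

## Working session

There is one attempt and no reset: what is moved stays moved. The work goes in short steps, Python scripts to look and compute and a shell command to move; the robot and the scene stay as the last step left them, time stands still between calls to the robot, and variables do not carry over. Pictures are saved under pics/ and viewed, at most 14 in all, crops included, and the job is handed in when it is done.

```bash
mkdir -p pics; ls
cat > h.py <<'E'
import numpy as np, cv2
from workcell import ctrl, eyes
from scipy.spatial.transform import Rotation as R
def cloud(p):
    K=np.array(p["intrinsics"]);T=np.linalg.inv(np.array(p["extrinsics"]));z=p["range_z"]
    v,u=np.mgrid[:480,:640]
    P=np.stack([(u-K[0,2])*z/K[0,0],-(v-K[1,2])*z/K[1,1],-z],-1)
    W=P@T[:3,:3].T+T[:3,3]; W[z<=0]=np.nan
    return W
def save(p,n): cv2.imwrite("pics/"+n,p["image"][:,:,::-1])
def tool(target):
    s=ctrl.state(); r=R.from_rotvec(s["eef_rot"])
    return r.inv().apply(np.array(target)-s["position"])
E
python3 - <<'E'
from h import *
np.set_printoptions(precision=4,suppress=True)
s=ctrl.state();print(s["t"],s["position"],s["eef_rot"],R.from_rotvec(s["eef_rot"]).as_matrix())
for c in ("top","scene"):
    p=eyes.snapshot(c);save(p,c+"0.png");W=cloud(p)
    print(c,np.linalg.inv(p["extrinsics"])[:3,3])
    for n in ["pepper_mill","canister","salt_shaker","egg_timer","caddy","mat_1","brass_knob"]:
        for d in eyes.cut_out(n,p):
            m=d["region"];q=W[m];q=q[~np.isnan(q[:,0])]
            print(n,round(d["score"],2),np.round(d["extent"]),m.sum(),np.nanmedian(q,0),np.percentile(q,2,0),np.percentile(q,98,0))
E
```

```text
pics
0.0 [0.2128 0.6136 0.2217] [-0.522  -3.0977  0.0027] [[-0.9448  0.3277 -0.0005]
 [ 0.3277  0.9448 -0.0017]
 [-0.0001 -0.0018 -1.    ]]
top [0.3407 0.0382 0.8966]
pepper_mill 0.94 [118. 237. 174. 279.] 1548 [0.5032 0.309  0.1225] [0.4847 0.2935 0.0104] [0.5304 0.338  0.1684]
pepper_mill 0.72 [170. 284. 220. 320.] 1391 [0.418  0.2263 0.1434] [0.395  0.2103 0.006 ] [0.4459 0.2581 0.1688]
canister 0.77 [442. 243. 509. 292.] 3077 [ 0.4403 -0.2503  0.1018] [ 0.4017 -0.3013  0.0103] [ 0.484  -0.2191  0.1163]
salt_shaker 0.21 [254. 271. 293. 307.] 906 [0.432  0.1016 0.0455] [0.4064 0.075  0.0006] [0.4614 0.1305 0.0597]
egg_timer 0.89 [256. 275. 290. 308.] 877 [0.4326 0.1016 0.0458] [0.407  0.075  0.0277] [0.4615 0.1296 0.0597]
egg_timer 0.85 [128. 297. 166. 336.] 980 [0.4055 0.3313 0.0456] [0.3792 0.3092 0.0148] [0.4339 0.3616 0.0592]
egg_timer 0.72 [318. 318. 353. 358.] 955 [0.3409 0.0019 0.0457] [ 0.3135 -0.0271  0.0004] [0.3693 0.0293 0.0588]
caddy 0.84 [194. 135. 426. 231.] 7558 [0.6398 0.02   0.0126] [ 0.5771 -0.2026  0.0079] [0.7181 0.2394 0.0162]
mat_1 0.82 [314. 160. 357. 194.] 
[... 1335 characters left out ...]
0104] [0.428  0.3445 0.0581]
caddy 0.91 [292. 192. 458. 313.] 4041 [ 0.6334 -0.0509  0.0129] [ 0.5765 -0.2113  0.0041] [0.7205 0.2333 0.0156]
mat_1 0.97 [395. 262. 433. 287.] 774 [ 0.6637 -0.1281  0.0151] [ 0.6287 -0.1637  0.0127] [ 0.7012 -0.0907  0.0175]
mat_1 0.84 [313. 204. 345. 225.] 506 [0.633  0.1603 0.0151] [0.596  0.1242 0.0124] [0.6715 0.1985 0.0174]
mat_1 0.82 [361. 239. 400. 266.] 688 [ 0.6535 -0.0344  0.0151] [ 0.6181 -0.0691  0.0124] [0.6918 0.0051 0.0174]
mat_1 0.63 [333. 221. 368. 246.] 594 [0.6437 0.064  0.015 ] [0.6062 0.0279 0.0126] [0.6816 0.1024 0.0177]
brass_knob 0.44 [428. 285. 443. 296.] 138 [ 0.6681 -0.1958  0.0328] [ 0.6601 -0.2047  0.012 ] [ 0.6841 -0.1764  0.0384]
```

View pics/top0.png

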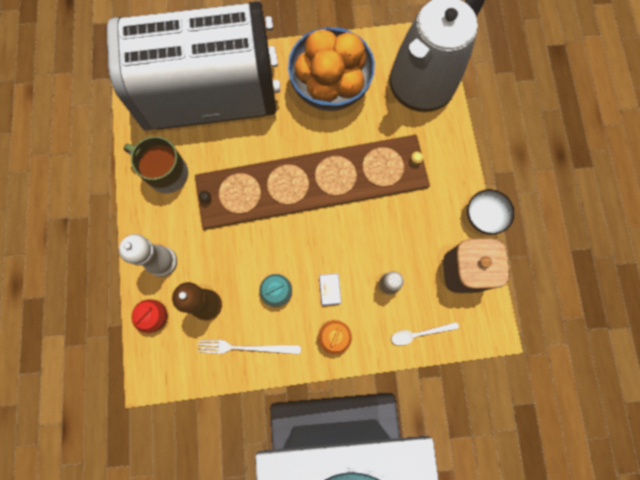

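View pics/scene0.png

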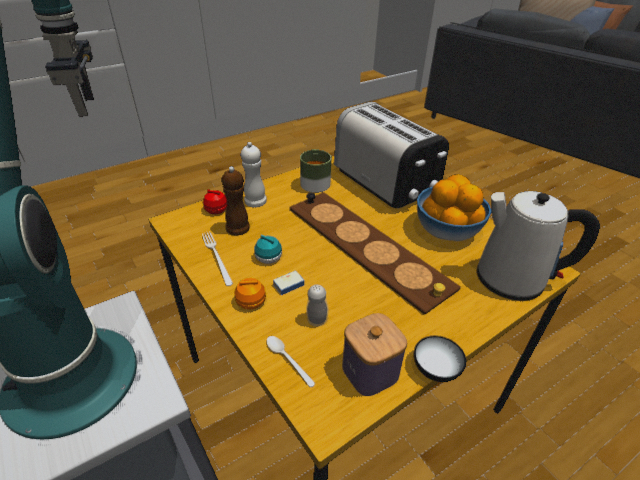

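Candidates in the top view: the brown mill at (195,300) is the target and the white one at (147,255) is the look-alike. The turquoise timer at (276,290) is the target, with red at (149,316) and orange at (335,337) as look-alikes. There is only one salt shaker (392,282) and one canister (480,265). The brass knob is at the right end (417,158) and black at the left (205,198). Next I'll check a crop, fit the centres and map the obstacles.

Run:
```python
from h import *
from scipy.optimize import least_squares
np.set_printoptions(precision=4,suppress=True)
ps=[eyes.snapshot("top"),eyes.snapshot("scene")];Ws=[cloud(p) for p in ps]
cv2.imwrite("pics/crop0.png",cv2.resize(ps[0]["image"][220:380,100:310,::-1],None,fx=3.5,fy=3.5))
def fit(q,r,c0):
    return least_squares(lambda c:np.hypot(*(q[:,:2]-c).T)-r,c0,loss="soft_l1",f_scale=.002).x
def near(W,c,rad,a,b):
    return W[(np.hypot(W[...,0]-c[0],W[...,1]-c[1])<rad)&(W[...,2]>a)&(W[...,2]<b)]
for W in Ws:
    print("--")
    for n,c,r,a,b,rad in [("mill",(.423,.232),.024,.132,.150,.04),("knob",(.436,-.262),.0095,.105,.116,.03),("salt",(.425,-.115),.022,.015,.06,.04),("timer",(.433,.103),.031,.016,.024,.05)]:
        q=near(W,c,rad,a,b); print(n,len(q),fit(q,r,c) if len(q)>5 else None)
    q=near(W,(.438,-.262),.07,.095,.107); print("lid",cv2.minAreaRect((q[:,:2]*1000).astype(np.float32)))
    q=near(W,(.436,-.262),.03,.114,.13); print("knobtop",len(q),q.mean(0))
    q=near(W,(.433,.103),.04,.052,.07); print("timertop",len(q),q.mean(0))
    q=near(W,(.425,-.115),.04,.08,.1); print("salttop",len(q),q.mean(0))
    q=near(W,(.423,.232),.04,.155,.18); print("milltop",len(q),q.mean(0))
# mats
for p,W in zip(ps,Ws):
    for d in eyes.cut_out("mat_1",p):
        e=W[d["region"]][:,:2];e=e[~np.isnan(e[:,0])]
        (c,r)=cv2.minEnclosingCircle((e*1000).astype(np.float32)); print("mat",np.array(c),r,e.mean(0)*1000)
# obstacles: max height grid
W=np.concatenate([w.reshape(-1,3) for w in Ws]);W=W[~np.isnan(W[:,0])]
print("cols y .40..-.40 step .04")
for x in np.arange(.90,.28,-.04):
    print(f"{x:.2f}",*["%3d"%(1000*(lambda s:np.percentile(s,97) if len(s) else 0)(W[(abs(W[:,0]-x)<.02)&(abs(W[:,1]-y)<.02)][:,2])) for y in np.arange(.4,-.41,-.04)])
```

```text
--
mill 259 [0.424  0.2383]
knob 113 [ 0.4431 -0.2627]
salt 154 [ 0.4304 -0.1136]
timer 6 [0.4357 0.1033]
lid ((443.9652404785156, -262.01031494140625), (87.4688491821289, 86.63153076171875), 86.40863037109375)
knobtop 96 [ 0.4432 -0.2615  0.1173]
timertop 123 [0.4345 0.1026 0.0561]
salttop 257 [ 0.4279 -0.1094  0.0862]
milltop 325 [0.4229 0.2365 0.1594]
--
mill 177 [0.4239 0.2386]
knob 124 [ 0.4394 -0.2633]
salt 359 [ 0.4305 -0.109 ]
timer 70 [0.4357 0.1044]
lid ((443.07427978515625, -262.7304992675781), (87.95523834228516, 87.53297424316406), 88.65628814697266)
knobtop 96 [ 0.442  -0.2639  0.1175]
timertop 68 [0.4339 0.1008 0.0562]
salttop 181 [ 0.4252 -0.115   0.0863]
milltop 109 [0.4218 0.2331 0.1599]
mat [ 665.8557 -126.1132] 41.020240783691406 [ 665.4782 -126.4829]
mat [655.4728 -30.1634] 42.595924377441406 [654.2016 -30.5266]
mat [634.9383 161.1714] 41.063602447509766 [633.8094 162.1241]
mat [637.9928 158.8636] 44.34822082519531 [635.4929 160.0851]
mat [655.1553 -31.6024] 42.007896423339844 [653.4383 -32.3335]
mat [645.8349  66.5858] 46.00651931762695 [643.4593  64.0766]
mat [
[... 822 characters left out ...]
3   3   3  14  15  16  14  14  14  14  11   3   3   3   3   3  36  35  37   0
0.54   3   3 157  42   3   3   3   3   3   3   3   3   3   3   3   3   3  35  12  36   0
0.50   3 150 165 139   3   3   3   3   3   3   3   3   3   3   3   3 103 103  36  38   0
0.46   3   3   4   3 151   4   3  52  50   3  18   3   4  80   3  88 115 118 102   0   0
0.42   3  58  58 143 168 149   3  59  55   3  18   3  82  89   3  96 105 106 101   2   0
0.38   3  53  50   3  59   3   3   3   3   3  45   3   3   3   3   3   3   3   3   2   0
0.34   2   3   3   3   5  10  15  12   7  45  59  44   3   7  11  10   4   3   3   3   0
0.30   2   3   3   3   3   3   3   3   3   3  44   3   2   6   3   3   3   3   3   2   0
```

View pics/crop0.png

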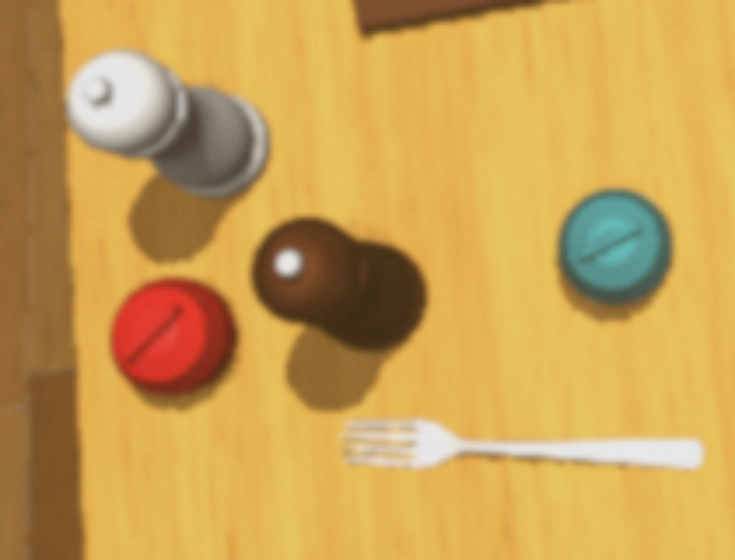

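The crop confirms the brown mill with its metal knob, and the turquoise timer, which sits clear of the red one. The mats run from (0.634,0.161) by the black knob to (0.665,-0.127) by the brass knob. I'll start with the mill.

```bash
cat > g.py <<'E'
from h import *
import sys
# x y z psi(deg, world azimuth of closing line): shift and turn in tool axes
x,y,z,psi=map(float,sys.argv[1:5]); s=ctrl.state(); M=R.from_rotvec(s["eef_rot"])
a=np.radians(psi); Y=np.array([np.cos(a),np.sin(a),0]); Z=np.array([0,0,-1.])
T=R.from_matrix(np.stack([np.cross(Y,Z),Y,Z],1))
print("t",round(s["t"],2),"d",np.round(M.inv().apply([x,y,z]-s["position"]),4),"rot",np.round((M.inv()*T).as_rotvec(),3),"pos",np.round(s["position"],4),"gap",round(s["finger_gap"],4),"F",np.round(s["wrist_force"],1),"q",np.round(s["joint_pos"],2))
E
python3 g.py .424 .238 .222 29.3
```

```text
t 1.0 d [-0.3226 -0.2862  0.0006] rot [ 0.    -0.     0.726] pos [0.213  0.6141 0.2226] gap 0.092 F [-0.2  0.1 -0.6] q [-1.28  0.47 -0.01  1.6   0.01  1.07 -0.06]
```

The rows are not in the units I measure in: shifts go in shares of 0.8 m and turns go in shares of 2 rad. I convert before sending: -0.28 m is -0.35, -0.248 m is -0.31, 0.726 rad is 0.363.

```bash
echo '[{"d": [-0.0438,-0.0388,0],"turn_vec": [0,0,0.05]},{"d": [-0.0875,-0.0775,0],"turn_vec": [0,0,0.1]},{"d": [-0.1313,-0.1163,0],"turn_vec": [0,0,0.15]},{"d": [-0.175,-0.155,0],"turn_vec": [0,0,0.2]},{"d": [-0.2188,-0.1938,0],"turn_vec": [0,0,0.25]},{"d": [-0.2625,-0.2325,0],"turn_vec": [0,0,0.3]},{"d": [-0.3063,-0.2713,0],"turn_vec": [0,0,0.35]},{"d": [-0.35,-0.31,0],"turn_vec": [0,0,0.363]}]' > rows.txt && python3 -m creep rows.txt 0.075 20; python3 g.py .424 .238 .222 29.3
```

```text
t: 1.8
position: [0.397, 0.2865, 0.223]
eef_rot: [1.591, 2.709, 0.002]
wrist_force: [0.8, -0.2, -0.5]
finger_gap: 0.0752
finger_force: 0.0
t 1.8 d [-0.0555 -0.      0.001 ] rot [ 0.001 -0.    -0.003] pos [0.397  0.2865 0.223 ] gap 0.0752 F [ 0.8 -0.2 -0.5] q [-0.92  0.19  0.26  2.   -0.06  0.96 -0.12]
```

Scaled: -0.0555 m is -0.0694, -0.028 m is -0.035.

```bash
echo '[{"d": [-0.035,0,0]},{"d": [-0.0694,0,0]},{"d": [-0.0694,0,0]},{"d": [-0.0694,0,0]}]' > rows.txt && python3 -m creep rows.txt
python3 - <<'E'
from h import *
p=eyes.snapshot("wrist");save(p,"w1.png");W=cloud(p)
for d in eyes.cut_out("pepper_mill",p):
    q=W[d["region"]];q=q[~np.isnan(q[:,0])];t=q[q[:,2]>np.nanpercentile(q[:,2],99)-.006]
    print(d["score"],d["extent"],len(t),t.mean(0) if len(t) else 0,q.max(0),q.min(0))
E
python3 g.py .424 .238 .129 29.3
```

```text
t: 2.2
position: [0.4235, 0.2396, 0.2228]
eef_rot: [-1.59, -2.71, -0.001]
wrist_force: [-0.6, 0.3, 0.2]
finger_gap: 0.0751
finger_force: 0.0
0.67 [280.4, 186.1, 351.3, 285.2] 260 [0.42276633 0.23837513 0.16975112] [0.46946657 0.26495526 0.17255816] [3.91757613e-01 1.52605190e-01 4.34059253e-05]
0.62 [399.2, 158.4, 517.4, 241.2] 312 [0.50794753 0.32266527 0.16960222] [0.62453599 0.3573229  0.17272408] [4.80913975e-01 2.90338646e-01 3.86787430e-04]
t 2.3 d [-0.003  -0.0004  0.0936] rot [ 0.    -0.     0.001] pos [0.4229 0.2408 0.2226] gap 0.0749 F [-0.4  0.5 -0.8] q [-0.85  0.19  0.3   2.01 -0.07  0.95 -0.01]
```

View pics/w1.png

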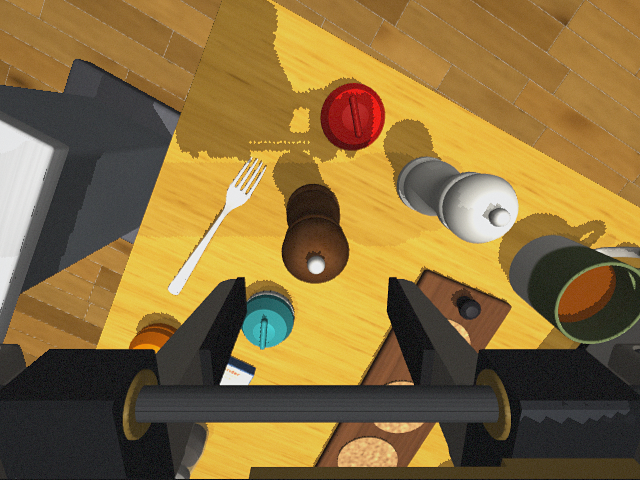

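The wrist picture shows the brown mill at (316,260) with its knob on the line between the jaws, and the white look-alike at (480,207) clear of the fingers. The wrist fit agrees with the earlier estimate, so I'll descend and grip.

Scaled: 0.094 m is 0.1175, 0.025 m is 0.0313.

```bash
echo '[{"d": [-0.0013,-0.0013,0.0313]},{"d": [-0.0013,-0.0013,0.0625]},{"d": [-0.0013,-0.0013,0.0938]},{"d": [-0.0013,-0.0013,0.1125]},{"d": [-0.0013,-0.0013,0.1175]},{"d": [-0.0013,-0.0013,0.1175]}]' > rows.txt && python3 -m creep rows.txt; echo '[{},{},{},{},{},{}]' > rows.txt && python3 -m creep rows.txt 0.03 25; echo '[{"d": [0,0,-0.0125]},{"d": [0,0,-0.0375]},{"d": [0,0,-0.0625]},{"d": [0,0,-0.0813]},{"d": [0,0,-0.0875]}]' > rows.txt && python3 -m creep rows.txt;  python3 g.py .665 -.127 .2 -10.8
```

```text
t: 2.9
position: [0.4224, 0.239, 0.1282]
eef_rot: [-1.586, -2.711, 0.002]
wrist_force: [0.2, -0.8, -0.3]
finger_gap: 0.0753
finger_force: 0.0
t: 3.5
position: [0.4234, 0.2386, 0.1292]
eef_rot: [1.588, 2.71, 0.002]
wrist_force: [-1.3, 0.5, 6.0]
finger_gap: 0.0477
finger_force: 25.0
t: 4.0
position: [0.4236, 0.2385, 0.2002]
eef_rot: [1.588, 2.71, 0.004]
wrist_force: [0.5, -0.3, -1.5]
finger_gap: 0.0475
finger_force: 25.0
t 4.0 d [-4.369e-01  3.190e-02  1.000e-04] rot [ 0.002 -0.001  0.699] pos [0.4236 0.2385 0.2002] gap 0.0475 F [ 0.5 -0.3 -1.5] q [-0.84  0.22  0.3   2.03 -0.08  0.9   0.01]
```

Scaled: -0.275 m is -0.3438, -0.04 m is -0.05, 0.07 rad is 0.035.

```bash
echo '[{"d": [-0.0188,0.0013,0],"turn_vec": [0,0,0.015]},{"d": [-0.05,0.0038,0],"turn_vec": [0,0,0.035]},{"d": [-0.0938,0.0075,0],"turn_vec": [0,0,0.06]},{"d": [-0.1438,0.0113,0],"turn_vec": [0,0,0.095]},{"d": [-0.1938,0.015,0],"turn_vec": [0,0,0.13]},{"d": [-0.2438,0.0188,0],"turn_vec": [0,0,0.165]},{"d": [-0.2938,0.0225,0],"turn_vec": [0,0,0.195]},{"d": [-0.3438,0.0263,0],"turn_vec": [0,0,0.225]}]' > rows.txt && python3 -m creep rows.txt; python3 g.py .665 -.127 .2 -10.8
```

```text
t: 4.8
position: [0.5759, 0.0057, 0.1975]
eef_rot: [-2.158, -2.283, 0.003]
wrist_force: [0.8, 0.7, -2.2]
finger_gap: 0.0477
finger_force: 25.1
t 4.8 d [-0.1375  0.0815 -0.0026] rot [-0.002  0.001  0.245] pos [0.5759 0.0057 0.1975] gap 0.0477 F [ 0.8  0.7 -2.2] q [-0.46  0.39  0.5   1.84 -0.22  0.97  0.19]
```

Scaled: -0.14 m is -0.175, -0.135 m is -0.1688, 0.245 rad is 0.1225.

```bash
echo '[{"d": [-0.0438,0.025,0],"turn_vec": [0,0,0.03]},{"d": [-0.0875,0.05,0],"turn_vec": [0,0,0.06]},{"d": [-0.125,0.0725,0],"turn_vec": [0,0,0.09]},{"d": [-0.1538,0.0888,0],"turn_vec": [0,0,0.11]},{"d": [-0.1688,0.0963,0],"turn_vec": [0,0,0.1225]},{"d": [-0.175,0.1,0],"turn_vec": [0,0,0.1225]},{"d": [-0.175,0.1,0],"turn_vec": [0,0,0.1225]},{"d": [-0.175,0.1,0],"turn_vec": [0,0,0.1225]}]' > rows.txt && python3 -m creep rows.txt
python3 - <<'E'
from h import *
p=eyes.snapshot("wrist");save(p,"w2.png");W=cloud(p)
for n in("mat_1","brass_knob"):
  for d in eyes.cut_out(n,p):
    q=W[d["region"]];q=q[~np.isnan(q[:,0])];print(n,d["score"],d["extent"],q.mean(0),cv2.minEnclosingCircle((q[:,:2]*1000).astype(np.float32)))
print([ctrl.state()["position"] for _ in range(2)])
E
python3 g.py .665 -.127 .145 -10.8
```

```text
t: 5.6
position: [0.6637, -0.1247, 0.1983]
eef_rot: [-2.413, -2.009, -0.0]
wrist_force: [0.5, 0.0, -1.1]
finger_gap: 0.0475
finger_force: 25.1
mat_1 0.78 [279.0, 182.7, 359.6, 241.9] [ 0.67422926 -0.11083765  0.01540589] ((665.0435791015625, -127.59330749511719), 41.15681457519531)
mat_1 0.65 [245.2, 75.1, 331.3, 167.4] [ 0.65377087 -0.03061386  0.01540063] ((653.671875, -31.787723541259766), 41.00694274902344)
mat_1 0.57 [205.7, 0.0, 302.5, 55.7] [0.641      0.05055359 0.0154399 ] ((642.6472778320312, 63.840511322021484), 41.546104431152344)
[array([ 0.66403242, -0.12467357,  0.19875493]), array([ 0.66403242, -0.12467357,  0.19875493])]
t 5.75 d [-0.0022  0.0014  0.0538] rot [-0.    -0.001  0.006] pos [ 0.664  -0.1247  0.1988] gap 0.0478 F [ 0.5  0.1 -0.6] q [-0.24  0.57  0.56  1.59 -0.33  1.08  0.22]
```

Scaled: 0.053 m is 0.0663, 0.051 m is 0.0638.

```bash
echo '[{"d": [-0.003,0.0013,0.0188]},{"d": [-0.003,0.0013,0.04]},{"d": [-0.003,0.0013,0.0563]},{"d": [-0.003,0.0013,0.0638]},{"d": [-0.003,0.0013,0.0663]},{"d": [-0.003,0.0013,0.0663]}]' > rows.txt && python3 -m creep rows.txt; python3 g.py .665 -.1274 .143 -10.8
```

```text
t: 6.35
position: [0.6647, -0.1289, 0.1452]
eef_rot: [-2.416, -2.008, 0.001]
wrist_force: [0.4, -0.4, -2.5]
finger_gap: 0.0475
finger_force: 25.1
t 6.35 d [0.0015 0.     0.0022] rot [-0.     0.     0.004] pos [ 0.6647 -0.1289  0.1452] gap 0.0475 F [ 0.4 -0.4 -2.5] q [-0.22  0.63  0.53  1.62 -0.37  0.99  0.25]
```

Scaled: 0.0025 m is 0.0031, 0.002 m is 0.0025.

```bash
echo '[{"d": [0.0009,0,0.0013]},{"d": [0.0009,0,0.0025]},{"d": [0.0009,0,0.0031]},{"d": [0.0009,0,0.0031]}]' > rows.txt && python3 -m creep rows.txt;  echo '[{},{},{},{}]' > rows.txt && python3 -m creep rows.txt 0.075; echo '[{"d": [0,0,-0.025]},{"d": [0,0,-0.0625]},{"d": [0,0,-0.1125]},{"d": [0,0,-0.1125]}]' > rows.txt && python3 -m creep rows.txt; python3 g.py .443 -.2625 .232 -9
python3 - <<'E'
from h import *
from scipy.optimize import least_squares
for c in("top","scene"):
    W=cloud(eyes.snapshot(c));q=W[(np.hypot(W[...,0]-.665,W[...,1]+.127)<.04)&(W[...,2]>.146)&(W[...,2]<.164)]
    print(c,len(q),least_squares(lambda k:np.hypot(*(q[:,:2]-k).T)-.024,(.665,-.127)).x if len(q)>9 else 0)
E
```

```text
t: 6.75
position: [0.665, -0.128, 0.1434]
eef_rot: [2.416, 2.008, 0.001]
wrist_force: [-0.9, 0.1, -2.7]
finger_gap: 0.0476
finger_force: 25.1
t: 7.15
position: [0.665, -0.1281, 0.1433]
eef_rot: [2.416, 2.008, 0.0]
wrist_force: [0.3, 1.1, -0.3]
finger_gap: 0.0744
finger_force: 0.0
t: 7.55
position: [0.6679, -0.1293, 0.2392]
eef_rot: [2.411, 2.003, 0.011]
wrist_force: [-0.1, 0.1, 0.0]
finger_gap: 0.0747
finger_force: 0.0
t 7.55 d [-0.1721 -0.1967  0.0051] rot [ 0.01  -0.    -0.027] pos [ 0.6679 -0.1293  0.2392] gap 0.0747 F [-0.1  0.1  0. ] q [-0.25  0.54  0.57  1.54 -0.31  1.14  0.2 ]
top 0 0
scene 226 [ 0.66460946 -0.12818615]
```

Scaled: -0.1965 m is -0.2456, -0.183 m is -0.2288, -0.027 rad is -0.0135.

```bash
echo '[{"d": [-0.0338,-0.0388,0]},{"d": [-0.0688,-0.0788,0],"turn_vec": [0,0,-0.005]},{"d": [-0.1038,-0.1188,0],"turn_vec": [0,0,-0.01]},{"d": [-0.1375,-0.1575,0],"turn_vec": [0,0,-0.0135]},{"d": [-0.1713,-0.1963,0.0125],"turn_vec": [0,0,-0.0135]},{"d": [-0.2,-0.2288,0.0375],"turn_vec": [0,0,-0.0135]},{"d": [-0.215,-0.2456,0.075],"turn_vec": [0,0,-0.0135]},{"d": [-0.215,-0.2456,0.075],"turn_vec": [0,0,-0.0135]}]' > rows.txt && python3 -m creep rows.txt 0.045; echo '[{},{}]' > rows.txt && python3 -m creep rows.txt
python3 - <<'E'
from h import *
p=eyes.snapshot("wrist");save(p,"w3.png");W=cloud(p)
q=W[(np.hypot(W[...,0]-.443,W[...,1]+.2625)<.03)&(W[...,2]>.113)&(W[...,2]<.13)]
print(len(q),q.mean(0),cv2.minEnclosingCircle((q[:,:2]*1000).astype(np.float32)))
q=W[(np.hypot(W[...,0]-.443,W[...,1]+.2625)<.075)&(W[...,2]>.09)&(W[...,2]<.108)]
print(len(q),cv2.minAreaRect((q[:,:2]*1000).astype(np.float32)))
E
python3 g.py .443 -.2625 .114 -9
```

```text
t: 8.45
position: [0.4351, -0.2609, 0.1696]
eef_rot: [-2.388, -2.03, 0.006]
wrist_force: [-0.5, -0.6, 0.2]
finger_gap: 0.0452
finger_force: 0.0
t: 8.65
position: [0.4418, -0.2607, 0.1737]
eef_rot: [2.386, 2.042, 0.001]
wrist_force: [0.4, 0.3, -0.2]
finger_gap: 0.0451
finger_force: 0.0
639 [ 0.44282034 -0.262145    0.11767695] ((442.7255859375, -263.3213195800781), 9.964985847473145)
11765 ((442.7057800292969, -263.1492004394531), (86.69491577148438, 86.62228393554688), 86.02816009521484)
t 8.7 d [-0.0016  0.0012  0.0599] rot [0.002 0.    0.002] pos [ 0.4419 -0.2607  0.1739] gap 0.0448 F [-0.8  0.6 -0.5] q [-0.06  0.33  0.63  2.01 -0.25  0.87  0.56]
```

View pics/w3.png

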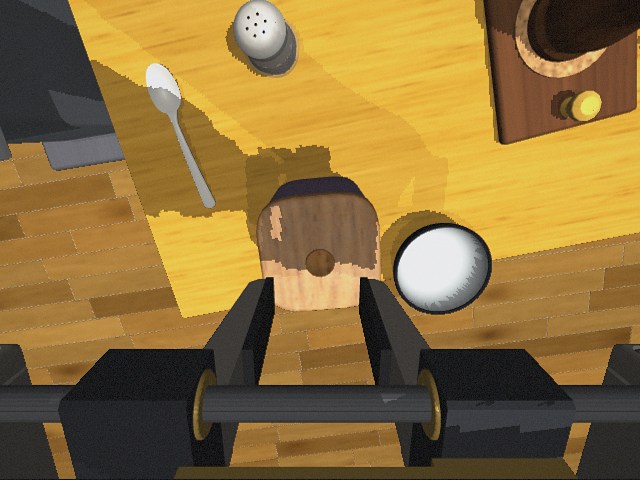

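The knob is at (320,262), on the jaw line and 1–2 mm off centre. The bowl at (443,268) is clear and low. Descending.

Scaled: 0.06 m is 0.075, 0.059 m is 0.0738.

```bash
echo '[{"d": [-0.0025,0.0013,0.025]},{"d": [-0.0025,0.0013,0.05]},{"d": [-0.0025,0.0013,0.0675]},{"d": [-0.0025,0.0013,0.0738]},{"d": [-0.0025,0.0013,0.075]},{"d": [-0.0025,0.0013,0.075]}]' > rows.txt && python3 -m creep rows.txt; echo '[{},{},{},{},{}]' > rows.txt && python3 -m creep rows.txt 0.01 30; echo '[{"d": [0,0,-0.0125]},{"d": [0,0,-0.0313]},{"d": [0,0,-0.05]},{"d": [0,0,-0.0563]},{"d": [0,0,-0.0563]}]' > rows.txt && python3 -m creep rows.txt;  python3 g.py .654 -.031 .16 1
```

```text
t: 9.3
position: [0.4414, -0.2635, 0.1136]
eef_rot: [2.388, 2.04, 0.001]
wrist_force: [0.3, 0.5, -0.0]
finger_gap: 0.0448
finger_force: 0.0
t: 9.8
position: [0.4416, -0.2635, 0.1135]
eef_rot: [2.388, 2.04, 0.001]
wrist_force: [1.7, -0.3, 1.2]
finger_gap: 0.0162
finger_force: 30.0
t: 10.3
position: [0.441, -0.2633, 0.1587]
eef_rot: [2.388, 2.04, 0.001]
wrist_force: [-0.3, -0.2, -2.4]
finger_gap: 0.0164
finger_force: 30.0
t 10.3 d [ 0.2628  0.174  -0.0011] rot [ 0.001 -0.    -0.174] pos [ 0.441  -0.2633  0.1587] gap 0.0164 F [-0.3 -0.2 -2.4] q [-0.04  0.36  0.63  2.02 -0.28  0.84  0.59]
```

Scaled: 0.188 m is 0.235, 0.18 m is 0.225.

```bash
echo '[{"d": [0.015,0.0063,0]},{"d": [0.045,0.0188,0]},{"d": [0.0838,0.0363,0]},{"d": [0.125,0.0538,0]},{"d": [0.1663,0.0713,0]},{"d": [0.2,0.0863,0]},{"d": [0.225,0.0963,0]},{"d": [0.235,0.1013,0]}]' > rows.txt && python3 -m creep rows.txt; python3 g.py .585 -.037 .16 1;python3 g.py .6537 -.0315 .16 1
```

```text
t: 11.1
position: [0.5509, -0.0865, 0.1569]
eef_rot: [-2.383, -2.044, 0.001]
wrist_force: [-0.4, 0.1, -2.7]
finger_gap: 0.0162
finger_force: 30.0
t 11.1 d [ 0.0541  0.0262 -0.0031] rot [-0.002 -0.001 -0.17 ] pos [ 0.5509 -0.0865  0.1569] gap 0.0162 F [-0.4  0.1 -2.7] q [-0.35  0.43  0.56  1.92 -0.29  0.88  0.21]
t 11.1 d [ 0.07    0.0933 -0.0032] rot [-0.002 -0.001 -0.17 ] pos [ 0.5509 -0.0865  0.1569] gap 0.0162 F [-0.4  0.1 -2.7] q [-0.35  0.43  0.56  1.92 -0.29  0.88  0.21]
```

Scaled: 0.093 m is 0.1163, 0.088 m is 0.11, -0.17 rad is -0.085.

```bash
echo '[{"d": [0.0213,0.0113,0],"turn_vec": [0,0,-0.02]},{"d": [0.0463,0.0225,0],"turn_vec": [0,0,-0.045]},{"d": [0.0675,0.0338,0],"turn_vec": [0,0,-0.065]},{"d": [0.0738,0.06,0],"turn_vec": [0,0,-0.085]},{"d": [0.0813,0.09,0],"turn_vec": [0,0,-0.085]},{"d": [0.0863,0.11,0],"turn_vec": [0,0,-0.085]},{"d": [0.0875,0.1163,0],"turn_vec": [0,0,-0.085]},{"d": [0.0875,0.1163,0],"turn_vec": [0,0,-0.085]}]' > rows.txt && python3 -m creep rows.txt
python3 - <<'E'
from h import *
np.set_printoptions(precision=4,suppress=True)
s=ctrl.state()["position"];print(s)
for c in("top","scene","wrist"):
    W=cloud(eyes.snapshot(c));z=s[2]-.114
    q=W[(np.hypot(W[...,0]-s[0],W[...,1]-s[1])<.068)&(W[...,2]>z+.085)&(W[...,2]<z+.106)]
    if len(q)>50: print(c,len(q),cv2.minAreaRect((q[:,:2]*1000).astype(np.float32)))
E
python3 g.py .6537 -.0315 .128 1
```

```text
t: 11.9
position: [0.6533, -0.0354, 0.1576]
eef_rot: [-2.206, -2.237, 0.001]
wrist_force: [-0.1, -1.5, -2.4]
finger_gap: 0.0167
finger_force: 30.0
[ 0.6533 -0.0354  0.1576]
scene 946 ((650.3353881835938, -35.76620864868164), (88.32506561279297, 86.83800506591797), 6.371766090393066)
wrist 14324 ((651.2826538085938, -34.99055862426758), (86.63382720947266, 86.63825225830078), 6.3174285888671875)
t 12.05 d [0.0043 0.0016 0.03  ] rot [-0.001 -0.    -0.005] pos [ 0.6522 -0.0359  0.158 ] gap 0.0164 F [-1.  -0.3 -1.9] q [-0.35  0.57  0.49  1.67 -0.31  0.98  0.27]
```

Scaled: 0.028 m is 0.035, 0.0036 m is 0.0045.

```bash
echo '[{"d": [0.0025,0.0013,0.01]},{"d": [0.0045,0.0034,0.02]},{"d": [0.0045,0.0034,0.0288]},{"d": [0.0045,0.0034,0.0338]},{"d": [0.0045,0.0034,0.035]},{"d": [0.0045,0.0034,0.035]}]' > rows.txt && python3 -m creep rows.txt
python3 - <<'E'
from h import *
s=ctrl.state()["position"];print(s,ctrl.state()["wrist_force"])
for c in("scene","wrist"):
    W=cloud(eyes.snapshot(c));z=s[2]-.114
    q=W[(np.hypot(W[...,0]-s[0],W[...,1]-s[1])<.068)&(W[...,2]>z+.085)&(W[...,2]<z+.106)]
    if len(q)>50: print(c,len(q),cv2.minAreaRect((q[:,:2]*1000).astype(np.float32)),np.percentile(q[:,2],90))
E
python3 g.py .6537 -.0315 .1275 1
```

```text
t: 12.65
position: [0.6556, -0.0322, 0.1298]
eef_rot: [-2.207, -2.235, 0.001]
wrist_force: [-0.2, 0.2, -2.4]
finger_gap: 0.0167
finger_force: 30.0
[ 0.65564127 -0.0322126   0.12984664] [-0.17568452  0.20262708 -2.41032574]
scene 887 ((655.1793212890625, -32.5701904296875), (87.63079833984375, 86.32786560058594), 6.096519947052002) 0.12082608867111666
wrist 14157 ((654.91943359375, -31.72368621826172), (86.57734680175781, 86.88150787353516), 6.3164448738098145) 0.12135107160376658
t 12.75 d [ 0.0008 -0.0022  0.0028] rot [ 0.     0.    -0.005] pos [ 0.6559 -0.0322  0.1303] gap 0.0161 F [-0.5 -0.4 -2.1] q [-0.34  0.61  0.48  1.68 -0.33  0.93  0.28]
```

Scaled: 0.003 m is 0.0038, -0.001 m is -0.0013.

```bash
echo '[{"d": [0,-0.0013,0.0013]},{"d": [0,-0.0013,0.0025]},{"d": [0,-0.0013,0.0038]},{"d": [0,-0.0013,0.0038]}]' > rows.txt && python3 -m creep rows.txt; python3 g.py .6537 -.0315 .1275 1
```

```text
t: 13.15
position: [0.6551, -0.0321, 0.1274]
eef_rot: [2.207, 2.235, 0.001]
wrist_force: [0.6, -0.9, -0.6]
finger_gap: 0.0167
finger_force: 30.0
t 13.15 d [ 0.0006 -0.0014 -0.0001] rot [ 0.001 -0.    -0.005] pos [ 0.6551 -0.0321  0.1274] gap 0.0167 F [ 0.6 -0.9 -0.6] q [-0.34  0.61  0.48  1.69 -0.34  0.92  0.28]
```

Scaled: 0.0005 m is 0.0006.

```bash
echo '[{"d": [0,0,0.0006]},{"d": [0,0,0.0006]},{"d": [0,0,0.0006]},{"d": [0,0,0.0006]}]' > rows.txt && python3 -m creep rows.txt 0.04; echo '[{"d": [0,0,-0.0125]},{"d": [0,0,-0.0375]},{"d": [0,0,-0.075]},{"d": [0,0,-0.075]}]' > rows.txt && python3 -m creep rows.txt; python3 g.py .43 -.1105 .187 -14
python3 - <<'E'
from h import *
for c in("scene","wrist","top"):
    W=cloud(eyes.snapshot(c))
    q=W[(np.hypot(W[...,0]-.654,W[...,1]+.0315)<.068)&(W[...,2]>.10)&(W[...,2]<.122)]
    if len(q)>50: print(c,len(q),cv2.minAreaRect((q[:,:2]*1000).astype(np.float32)),np.percentile(q[:,2],90))
E
```

```text
t: 13.55
position: [0.6547, -0.0321, 0.1267]
eef_rot: [-2.207, -2.236, -0.0]
wrist_force: [0.1, 0.9, -0.3]
finger_gap: 0.0396
finger_force: 0.0
t: 13.95
position: [0.6574, -0.0327, 0.1916]
eef_rot: [2.203, 2.232, 0.009]
wrist_force: [0.4, -0.2, 0.6]
finger_gap: 0.0402
finger_force: 0.0
t 13.95 d [-0.0749 -0.2284  0.0028] rot [ 0.008 -0.001  0.257] pos [ 0.6574 -0.0327  0.1916] gap 0.0402 F [ 0.4 -0.2  0.6] q [-0.36  0.54  0.51  1.64 -0.3   1.03  0.25]
scene 1079 ((655.1571655273438, -32.557411193847656), (87.34329223632812, 87.87079620361328), 3.6978495121002197) 0.11847906406940836
wrist 11712 ((655.3733520507812, -31.44702911376953), (86.41610717773438, 86.66549682617188), 6.167494297027588) 0.11857535208870379
```

Scaled: -0.228 m is -0.285, -0.06 m is -0.075, 0.257 rad is 0.1285.

```bash
echo '[{"d": [-0.0125,-0.0438,0]},{"d": [-0.0275,-0.0875,0],"turn_vec": [0,0,0.025]},{"d": [-0.0438,-0.135,0],"turn_vec": [0,0,0.05]},{"d": [-0.06,-0.1825,0],"turn_vec": [0,0,0.075]},{"d": [-0.075,-0.2275,0.0125],"turn_vec": [0,0,0.1]},{"d": [-0.0875,-0.265,0.0375],"turn_vec": [0,0,0.1285]},{"d": [-0.0938,-0.285,0.075],"turn_vec": [0,0,0.1285]},{"d": [-0.0938,-0.285,0.075],"turn_vec": [0,0,0.1285]}]' > rows.txt && python3 -m creep rows.txt 0.065 15; echo '[{},{}]' > rows.txt && python3 -m creep rows.txt
python3 - <<'E'
from h import *
from scipy.optimize import least_squares
p=eyes.snapshot("wrist");W=cloud(p)
for a,b,r in((.02,.06,.022),(.068,.078,.017)):
    q=W[(np.hypot(W[...,0]-.43,W[...,1]+.1105)<.035)&(W[...,2]>a)&(W[...,2]<b)]
    print(len(q),least_squares(lambda k:np.hypot(*(q[:,:2]-k).T)-r,(.43,-.11),loss="soft_l1",f_scale=.002).x if len(q)>5 else 0)
E
python3 g.py .430 -.1105 .044 -14
```

```text
t: 14.9
position: [0.4227, -0.1099, 0.1238]
eef_rot: [-2.473, -1.928, 0.009]
wrist_force: [-0.1, 0.1, 0.9]
finger_gap: 0.0651
finger_force: 0.0
t: 15.1
position: [0.4297, -0.1099, 0.1275]
eef_rot: [2.473, 1.935, 0.002]
wrist_force: [-0.1, -0.1, -0.5]
finger_gap: 0.065
finger_force: 0.0
1115 [ 0.4269853  -0.11478025]
191 [ 0.42678363 -0.11187347]
t 15.15 d [-0.0005  0.0003  0.0835] rot [ 0.002 -0.     0.001] pos [ 0.4297 -0.1099  0.1275] gap 0.0652 F [ 0.6 -0.  -0.6] q [-0.35  0.29  0.61  2.2  -0.25  0.71  0.19]
```

Scaled: 0.0835 m is 0.1044, -0.0005 m is -0.0006.

```bash
echo '[{"d": [-0.0031,-0.0006,0.0313]},{"d": [-0.0031,-0.0006,0.0625]},{"d": [-0.0031,-0.0006,0.0875]},{"d": [-0.0031,-0.0006,0.1]},{"d": [-0.0031,-0.0006,0.1044]},{"d": [-0.0031,-0.0006,0.1044]}]' > rows.txt && python3 -m creep rows.txt; echo '[{},{},{},{},{}]' > rows.txt && python3 -m creep rows.txt 0.03 20; echo '[{"d": [0,0,-0.0125]},{"d": [0,0,-0.0375]},{"d": [0,0,-0.0625]},{"d": [0,0,-0.0813]},{"d": [0,0,-0.0813]}]' > rows.txt && python3 -m creep rows.txt;  python3 g.py .6435 .0645 .11 3
```

```text
t: 15.75
position: [0.4273, -0.1124, 0.0434]
eef_rot: [2.475, 1.934, 0.001]
wrist_force: [0.2, 0.1, -0.1]
finger_gap: 0.0647
finger_force: 0.0
t: 16.25
position: [0.4274, -0.1124, 0.0436]
eef_rot: [2.474, 1.934, 0.002]
wrist_force: [0.5, 0.9, 5.0]
finger_gap: 0.0395
finger_force: 20.1
t: 16.75
position: [0.4275, -0.1124, 0.1098]
eef_rot: [2.474, 1.933, 0.004]
wrist_force: [0.8, -0.3, -1.0]
finger_gap: 0.0389
finger_force: 19.7
t 16.75 d [0.2239 0.1668 0.0005] rot [ 0.003 -0.001 -0.296] pos [ 0.4275 -0.1124  0.1098] gap 0.0389 F [ 0.8 -0.3 -1. ] q [-0.33  0.32  0.6   2.22 -0.29  0.67  0.23]
```

Scaled: 0.195 m is 0.2438, 0.11 m is 0.1375, -0.295 rad is -0.1475.

```bash
echo '[{"d": [0.0188,0.0088,0],"turn_vec": [0,0,-0.01]},{"d": [0.0563,0.0275,0],"turn_vec": [0,0,-0.03]},{"d": [0.1,0.05,0],"turn_vec": [0,0,-0.05]},{"d": [0.1438,0.0725,0],"turn_vec": [0,0,-0.075]},{"d": [0.1838,0.0925,0],"turn_vec": [0,0,-0.1]},{"d": [0.2125,0.1125,0],"turn_vec": [0,0,-0.125]},{"d": [0.2313,0.1375,0],"turn_vec": [0,0,-0.145]},{"d": [0.2438,0.1563,0],"turn_vec": [0,0,-0.1475]}]' > rows.txt && python3 -m creep rows.txt; python3 g.py .6435 .0645 .11 3
```

```text
t: 17.55
position: [0.5957, 0.0499, 0.1063]
eef_rot: [-2.157, -2.281, 0.002]
wrist_force: [0.8, -0.6, -0.6]
finger_gap: 0.0388
finger_force: 19.7
t 17.55 d [ 0.012   0.0485 -0.0038] rot [-0.002 -0.001  0.003] pos [0.5957 0.0499 0.1063] gap 0.0388 F [ 0.8 -0.6 -0.6] q [-0.48  0.55  0.45  1.85 -0.32  0.82  0.19]
```

Scaled: 0.048 m is 0.06, 0.046 m is 0.0575.

```bash
echo '[{"d": [0.0063,0.0225,0]},{"d": [0.0113,0.045,0]},{"d": [0.015,0.0575,0]},{"d": [0.015,0.06,0]},{"d": [0.015,0.06,0]},{"d": [0.015,0.06,0]}]' > rows.txt && python3 -m creep rows.txt
python3 - <<'E'
from h import *
from scipy.optimize import least_squares
np.set_printoptions(precision=4,suppress=True)
s=ctrl.state()["position"];print(s)
for c in ("top","scene","wrist"):
  p=eyes.snapshot(c);W=cloud(p)
  if c=="wrist":save(p,"w4.png")
  z=s[2]-.044
  for a,b,r in((.005,.03,.022),(.07,.078,.017)):
    q=W[(np.hypot(W[...,0]-s[0],W[...,1]-s[1])<.027)&(W[...,2]>z+a)&(W[...,2]<z+b)]
    print(c,len(q),least_squares(lambda k:np.hypot(*(q[:,:2]-k).T)-r,s[:2],loss="soft_l1",f_scale=.002).x if len(q)>5 else 0)
E
python3 g.py .6435 .0645 .058 3
```

```text
t: 18.15
position: [0.6415, 0.0608, 0.1077]
eef_rot: [-2.164, -2.276, 0.002]
wrist_force: [-0.9, 0.4, -1.5]
finger_gap: 0.0392
finger_force: 19.7
[0.6415 0.0608 0.1077]
top 0 0
top 0 0
scene 139 [0.643 0.064]
scene 51 [0.6437 0.0608]
wrist 536 [0.641 0.06 ]
wrist 1002 [0.6399 0.0617]
t 18.3 d [0.0035 0.0018 0.0503] rot [-0.    -0.    -0.002] pos [0.6419 0.0609 0.1083] gap 0.0388 F [-0.2 -0.4 -1.1] q [-0.47  0.62  0.45  1.73 -0.33  0.88  0.18]
```

View pics/w4.png

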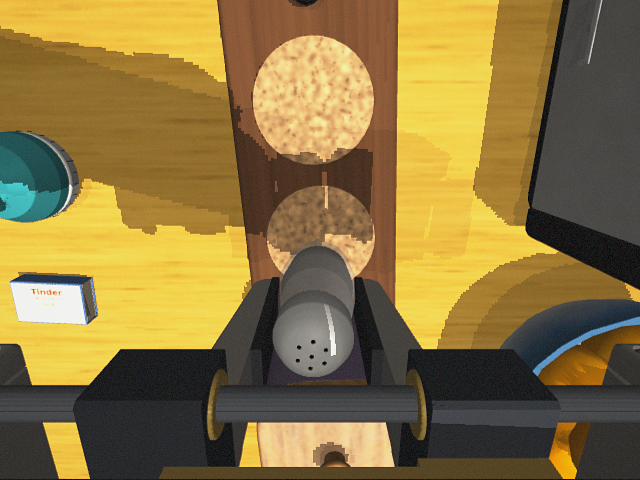

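The shaker hangs upright between the pads, top at (313,350), above mat 2 at (322,235). The free mat 1 is at (313,100). Lowering.

Scaled: 0.049 m is 0.0613, 0.0018 m is 0.0023.

```bash
echo '[{"d": [0.0025,0.0013,0.0188]},{"d": [0.0038,0.0023,0.0375]},{"d": [0.0038,0.0023,0.0525]},{"d": [0.0038,0.0023,0.0588]},{"d": [0.0038,0.0023,0.0613]},{"d": [0.0038,0.0023,0.0613]}]' > rows.txt && python3 -m creep rows.txt; python3 g.py .6435 .0645 .0575 3;  python3 g.py .6435 .0645 .0575 3
```

```text
t: 18.9
position: [0.644, 0.064, 0.0588]
eef_rot: [-2.164, -2.277, 0.001]
wrist_force: [-0.4, -0.2, 0.1]
finger_gap: 0.0388
finger_force: 19.7
t 18.9 d [ 0.0005 -0.0004  0.0013] rot [-0.     0.    -0.002] pos [0.644  0.064  0.0588] gap 0.0388 F [-0.4 -0.2  0.1] q [-0.45  0.68  0.42  1.74 -0.37  0.8   0.2 ]
t 18.9 d [ 0.0005 -0.0004  0.0013] rot [-0.     0.    -0.002] pos [0.644  0.064  0.0588] gap 0.0388 F [-0.4 -0.2  0.1] q [-0.45  0.68  0.42  1.74 -0.37  0.8   0.2 ]
```

The rows are not in the units I measure in: shifts go in shares of 0.8 m and turns go in shares of 2 rad. I convert before sending: 0.0012 m is 0.0015, 0.0008 m is 0.001.

```bash
echo '[{"d": [0,0,0.001]},{"d": [0,0,0.0015]},{"d": [0,0,0.0015]}]' > rows.txt && python3 -m creep rows.txt; echo '[{},{},{},{}]' > rows.txt && python3 -m creep rows.txt 0.065; echo '[{"d": [0,0,-0.025]},{"d": [0,0,-0.0625]},{"d": [0,0,-0.1125]},{"d": [0,0,-0.1125]}]' > rows.txt && python3 -m creep rows.txt; python3 g.py .435 .103 .145 13.3
python3 - <<'E'
from h import *
from scipy.optimize import least_squares
for c in ("top","scene","wrist"):
  W=cloud(eyes.snapshot(c))
  for a,b,r in((.02,.06,.022),(.083,.092,.017)):
    q=W[(np.hypot(W[...,0]-.6435,W[...,1]-.0645)<.027)&(W[...,2]>a)&(W[...,2]<b)]
    print(c,len(q),least_squares(lambda k:np.hypot(*(q[:,:2]-k).T)-r,(.6435,.0645),loss="soft_l1",f_scale=.002).x if len(q)>5 else 0)
E
```

```text
t: 19.2
position: [0.6443, 0.0643, 0.0583]
eef_rot: [2.164, 2.277, 0.001]
wrist_force: [0.4, 0.1, -0.2]
finger_gap: 0.0389
finger_force: 19.7
t: 19.6
position: [0.6441, 0.0642, 0.058]
eef_rot: [2.164, 2.277, 0.0]
wrist_force: [-0.1, -0.5, 0.3]
finger_gap: 0.0647
finger_force: 0.0
t: 20.0
position: [0.6476, 0.0641, 0.1535]
eef_rot: [2.161, 2.273, 0.012]
wrist_force: [-0.0, -0.0, 0.5]
finger_gap: 0.0653
finger_force: 0.0
t 20.0 d [ 0.0496 -0.2105  0.0066] rot [ 0.01  -0.    -0.182] pos [0.6476 0.0641 0.1535] gap 0.0653 F [-0.  -0.   0.5] q [-0.49  0.56  0.48  1.69 -0.31  0.95  0.15]
top 3 0
top 0 0
scene 228 [0.64518569 0.06748273]
scene 46 [0.64282223 0.06555414]
wrist 613 [0.64295624 0.06323011]
wrist 154 [0.64172623 0.06470724]
```

Scaled: -0.208 m is -0.26, -0.207 m is -0.2588, -0.18 rad is -0.09.

```bash
echo '[{"d": [0.01,-0.0438,0],"turn_vec": [0,0,-0.02]},{"d": [0.0213,-0.09,0],"turn_vec": [0,0,-0.04]},{"d": [0.0338,-0.14,0],"turn_vec": [0,0,-0.06]},{"d": [0.045,-0.1875,0],"turn_vec": [0,0,-0.08]},{"d": [0.055,-0.2313,0.0125],"turn_vec": [0,0,-0.09]},{"d": [0.0613,-0.2588,0.0375],"turn_vec": [0,0,-0.09]},{"d": [0.0613,-0.26,0.0625],"turn_vec": [0,0,-0.09]},{"d": [0.0613,-0.26,0.0625],"turn_vec": [0,0,-0.09]}]' > rows.txt && python3 -m creep rows.txt 0.085; echo '[{},{}]' > rows.txt && python3 -m creep rows.txt
python3 - <<'E'
from h import *
from scipy.optimize import least_squares
W=cloud(eyes.snapshot("wrist"))
for a,b in((.014,.024),(.053,.07)):
    q=W[(np.hypot(W[...,0]-.435,W[...,1]-.103)<.045)&(W[...,2]>a)&(W[...,2]<b)]
    print(len(q),q.mean(0),least_squares(lambda k:np.hypot(*(q[:,:2]-k).T)-.031,(.435,.103),loss="soft_l1",f_scale=.002).x if len(q)>5 else 0)
E
python3 g.py .435 .103 .014 13.3
```

```text
t: 20.95
position: [0.4306, 0.102, 0.0954]
eef_rot: [-1.948, -2.461, 0.009]
wrist_force: [-0.6, -0.6, 0.3]
finger_gap: 0.0851
finger_force: 0.0
t: 21.15
position: [0.4347, 0.1024, 0.0983]
eef_rot: [1.951, 2.461, 0.001]
wrist_force: [0.7, 0.5, -0.3]
finger_gap: 0.0848
finger_force: 0.0
158 [0.42754418 0.12784583 0.01904966] [0.43439646 0.10149182]
774 [0.43400004 0.10332787 0.05719553] [0.46107325 0.11498812]
t 21.2 d [0.0005 0.0003 0.0844] rot [ 0.001  0.    -0.002] pos [0.4347 0.1024 0.0984] gap 0.0848 F [0.4 0.3 0. ] q [-0.67  0.33  0.42  2.21 -0.23  0.64  0.15]
```

Scaled: 0.084 m is 0.105, 0.08 m is 0.1.

```bash
echo '[{"d": [0,0,0.0313]},{"d": [0,0,0.0625]},{"d": [0,0,0.0875]},{"d": [0,0,0.1]},{"d": [0,0,0.105]},{"d": [0,0,0.105]}]' > rows.txt && python3 -m creep rows.txt; echo '[{},{},{},{},{}]' > rows.txt && python3 -m creep rows.txt 0.04 20; echo '[{"d": [0,0,-0.0125]},{"d": [0,0,-0.0375]},{"d": [0,0,-0.0625]},{"d": [0,0,-0.0813]},{"d": [0,0,-0.0813]}]' > rows.txt && python3 -m creep rows.txt;  python3 g.py .633 .161 .08 14
```

```text
t: 21.8
position: [0.4342, 0.1025, 0.0141]
eef_rot: [1.951, 2.462, 0.0]
wrist_force: [-0.1, 0.0, 0.6]
finger_gap: 0.0853
finger_force: 0.0
t: 22.3
position: [0.4344, 0.1028, 0.0145]
eef_rot: [1.95, 2.462, 0.002]
wrist_force: [-0.4, -0.4, 6.8]
finger_gap: 0.0611
finger_force: 20.0
t: 22.8
position: [0.4349, 0.103, 0.0807]
eef_rot: [1.95, 2.461, 0.005]
wrist_force: [0.1, -0.0, -0.3]
finger_gap: 0.061
finger_force: 20.0
t 22.8 d [0.0111 0.2061 0.0015] rot [ 0.004 -0.001 -0.013] pos [0.4349 0.103  0.0807] gap 0.061 F [ 0.1 -0.  -0.3] q [-0.66  0.37  0.41  2.22 -0.26  0.6   0.18]
```

Scaled: 0.206 m is 0.2575, 0.08 m is 0.1.

```bash
echo '[{"d": [0.0013,0.0188,0]},{"d": [0.0025,0.0563,0]},{"d": [0.005,0.1,0]},{"d": [0.0075,0.1438,0]},{"d": [0.01,0.1875,0]},{"d": [0.0125,0.225,0]},{"d": [0.0138,0.25,0]},{"d": [0.0138,0.2575,0]}]' > rows.txt && python3 -m creep rows.txt; echo '[{},{},{}]' > rows.txt && python3 -m creep rows.txt
python3 - <<'E'
from h import *
from scipy.optimize import least_squares
np.set_printoptions(precision=4,suppress=True)
s=ctrl.state()["position"];print(s);z=s[2]-.014
for c in ("top","scene","wrist"):
  p=eyes.snapshot(c);W=cloud(p)
  q=W[(np.hypot(W[...,0]-s[0],W[...,1]-s[1])<.036)&(W[...,2]>z+.01)&(W[...,2]<z+.024)]
  print(c,len(q),least_squares(lambda k:np.hypot(*(q[:,:2]-k).T)-.031,s[:2],loss="soft_l1",f_scale=.002).x if len(q)>9 else 0)
E
python3 g.py .633 .161 .0285 14
```

```text
t: 23.6
position: [0.6328, 0.1608, 0.0776]
eef_rot: [1.95, 2.463, -0.001]
wrist_force: [-0.8, -0.3, -0.3]
finger_gap: 0.0614
finger_force: 20.0
t: 23.9
position: [0.6306, 0.16, 0.0787]
eef_rot: [-1.95, -2.462, 0.001]
wrist_force: [-0.5, 0.4, -1.6]
finger_gap: 0.0614
finger_force: 20.0
[0.6306 0.16   0.0787]
top 5 0
scene 88 [0.6305 0.1615]
wrist 953 [0.6305 0.1589]
t 24.05 d [0.0002 0.0018 0.0506] rot [-0.    -0.    -0.013] pos [0.6313 0.1604 0.0791] gap 0.0609 F [-0.4  0.4 -1.1] q [-0.58  0.66  0.39  1.72 -0.32  0.83  0.19]
```

Scaled: 0.0505 m is 0.0631, 0.05 m is 0.0625.

```bash
echo '[{"d": [0.0008,0.0025,0.0188]},{"d": [0.0008,0.0025,0.0375]},{"d": [0.0008,0.0025,0.0525]},{"d": [0.0008,0.0025,0.06]},{"d": [0.0008,0.0025,0.0625]},{"d": [0.0008,0.0025,0.0631]},{"d": [0.0008,0.0025,0.0631]}]' > rows.txt && python3 -m creep rows.txt; python3 g.py .633 .161 .0285 14
```

```text
t: 24.75
position: [0.6325, 0.1611, 0.0283]
eef_rot: [-1.95, -2.461, 0.003]
wrist_force: [-3.9, -0.4, 5.2]
finger_gap: 0.0609
finger_force: 20.0
t 24.75 d [-0.0002  0.0004 -0.0002] rot [-0.003 -0.    -0.014] pos [0.6325 0.1611 0.0283] gap 0.0609 F [-3.9 -0.4  5.2] q [-0.56  0.73  0.36  1.72 -0.35  0.75  0.21]
```

Contact with the mat. Releasing, rising, and checking all four.

Scaled: -0.24 m is -0.3, -0.2 m is -0.25.

```bash
echo '[{},{},{},{}]' > rows.txt && python3 -m creep rows.txt 0.085; echo '[{"d": [0,0,-0.025]},{"d": [0,0,-0.0625]},{"d": [0,0,-0.1125]},{"d": [0,0,-0.1625]},{"d": [0,0,-0.1875]}]' > rows.txt && python3 -m creep rows.txt;echo '[{"d": [0,-0.05,0]},{"d": [0,-0.1,0]},{"d": [0,-0.15,0]},{"d": [0,-0.2,0]},{"d": [0,-0.25,0]},{"d": [0,-0.3,0]},{"d": [0,-0.3,0]}]' > rows.txt && python3 -m creep rows.txt
python3 - <<'E'
from h import *
from scipy.optimize import least_squares
np.set_printoptions(precision=4,suppress=True)
ims=[]
for c in ("top","scene"):
  p=eyes.snapshot(c);W=cloud(p);save(p,c+"9.png");ims.append(p["image"])
  for n,x,y,a,b,r in(("timer",.633,.161,.024,.038,.031),("salt",.6435,.0645,.02,.06,.022),("mill",.665,-.1275,.146,.164,.024)):
    q=W[(np.hypot(W[...,0]-x,W[...,1]-y)<r+.008)&(W[...,2]>a)&(W[...,2]<b)]
    print(c,n,len(q),least_squares(lambda k:np.hypot(*(q[:,:2]-k).T)-r,(x,y),loss="soft_l1",f_scale=.002).x if len(q)>9 else 0)
  q=W[(np.hypot(W[...,0]-.654,W[...,1]+.0315)<.066)&(W[...,2]>.10)&(W[...,2]<.122)]
  print("can",cv2.minAreaRect((q[:,:2]*1000).astype(np.float32)))
cv2.imwrite("pics/fin.png",np.hstack([cv2.resize(ims[0][110:260,180:450],(400,222)),cv2.resize(ims[1][150:320,280:480],(400,340))[:222]])[:,:,::-1])
cv2.imwrite("pics/fin2.png",cv2.resize(ims[1][130:320,270:480],(735,600))[:,:,::-1][:600])
E
```

```text
t: 25.15
position: [0.6338, 0.1615, 0.0283]
eef_rot: [1.951, 2.462, 0.0]
wrist_force: [0.1, -0.5, -0.0]
finger_gap: 0.0856
finger_force: 0.0
t: 25.65
position: [0.6354, 0.1616, 0.1823]
eef_rot: [1.949, 2.46, 0.007]
wrist_force: [0.2, 0.3, 0.3]
finger_gap: 0.0852
finger_force: 0.0
t: 26.35
position: [0.3951, 0.1054, 0.1778]
eef_rot: [-1.948, -2.46, 0.003]
wrist_force: [-0.2, -0.4, 0.6]
finger_gap: 0.0849
finger_force: 0.0
top timer 50 [0.6334 0.1617]
top salt 139 [0.6459 0.0662]
top mill 237 [ 0.665  -0.1288]
can ((655.964599609375, -30.418407440185547), (87.56736755371094, 86.75432586669922), 6.991213321685791)
scene timer 100 [0.6331 0.1622]
scene salt 232 [0.6454 0.0675]
scene mill 237 [ 0.6646 -0.1279]
can ((655.4506225585938, -32.11250686645508), (86.88864135742188, 86.28069305419922), 5.463670253753662)
```

View pics/scene9.png

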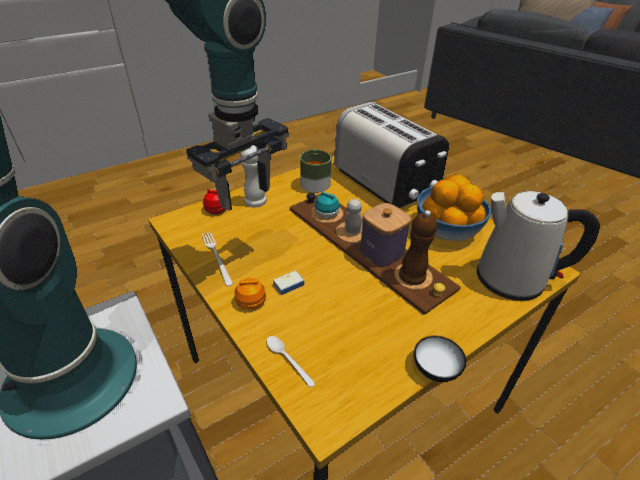

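View pics/top9.png

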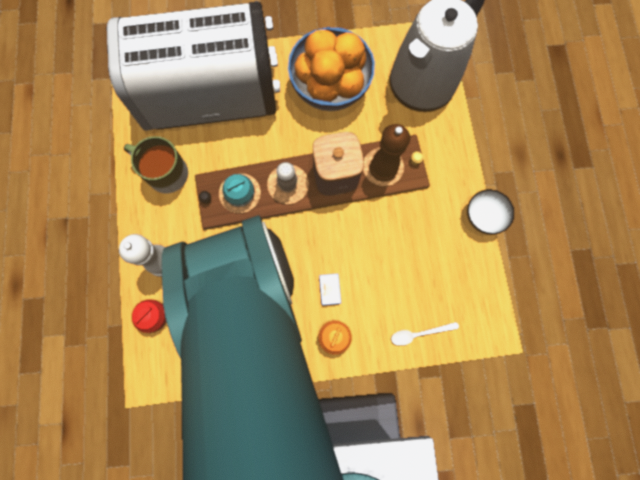

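The scene view shows mill (418,250), canister (385,235), shaker (354,217) and timer (327,207), all upright on their mats, running from brass to black. All are within about 3 mm of their mat centres, and the robot is clear.

```bash
python3 -c "
from workcell import ctrl
print(ctrl.sign_off())"
```

```text
the job is handed in; nothing more can be done
None
```

I handed the job in after about 26 s of robot time: mill, canister, salt shaker and egg timer stand upright on the mats in that order from the brass knob to the black one, each within about 3 mm of its mat's centre by my camera fits, with the robot touching nothing (sign-off gave no verdict).

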